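# Clip a sample slide for a scan and free it again

## Robot

A 7-joint arm with a two-finger parallel gripper is mounted at the origin on the work surface. World frame = base frame: x ahead of the robot, y to its left, z up, the work surface at z = 0. Lengths are in m, angles in rad, forces in N, time in s.
With the tool pointing down it reaches from about 0.425 to 0.975 m from the base axis. Payload 16.7 kg.
Tool frame: the origin (TCP) lies on the mounting face of the last link; the fingertips stand 173 mm ahead of it and the grasp point (between the pads) lies 155 mm ahead of it (ctrl.nose_length is the distance from the TCP to the fingertips, in m); z points along the fingers, y is the direction in which the jaws open and shut (so a half turn about z gives the same grasp; the last joint's range is limited). The gripper opens to 85 mm and grips with 20 to 120 N. Pads are 22 mm wide; open, the fingers measure 114 mm over their backs; the gripper's body (76 mm by 85 mm) begins 54 mm behind the grasp point. The pads swing forward as they close: fully open they stand 13 mm farther back than shut.
Start: joints at [-1.258, 0.426, 0.074, 1.606, -0.034, 1.111, -0.067], TCP at [0.301, 0.604, 0.405] pointing down, gripper open.
Joint ranges: [-2.85, 2.85], [-0.5, 2.14], [-1.23, 1.37], [0.21, 2.46], [-1.02, 4.16], [0.16, 2.05], [-2.73, 2.73]. Speed limits (rad/s): [1.89, 1.89, 2.39, 2.39, 3.01, 3.01, 3.01].

## Interface

Orientations are given as a 3x3 rotation matrix whose columns are the frame's x, y, z axes.
In Python, from rig import ctrl gives the robot as it stands.
- The arm moves only by the tool arm_command, never from a script. Its argument "moves" is a list of rows, each a list of 5 numbers: the finger opening in cm, from 0 to 8.54, then the shift along the tool's x, y, z in cm, then the turn about the tool's z in degrees. A call has 1 to 10 rows; each row is the pose to reach, as a shift and turn from the pose commanded when the call began, along the tool's axes at that moment; what a row does not reach only later rows make up. A row lasts 1/10 s, in which the tool goes at most 50 mm and 8.59 degrees, less where a joint would pass 70% of its speed; a pose out of reach is approached as far as the arm can. A call with a gripper value outside its range is refused whole. The fingers move at their own pace and stop on an object; "newtons" is the grip in N (left out, the last holds). Time passes only in rows, so rows that repeat a pose let the fingers close. It gives the time, the measured TCP pose, the force and the opening at its end, in the units of the state.
- ctrl.get_obs(): the state, without advancing time (a new reading comes with each control period).
- ctrl.capture(name): name is "side" or "top" or "wrist"; returns a dict with "img" (420x560x3 uint8, red, green, blue), "fx", "fy", "cx", "cy" (pixels), "origin" and "rotation" of the camera in the world; the wrist camera has in their place "T_tool_cam" (4x4, takes a point from camera to tool coordinates, whose origin is the TCP and whose axes are the flange's). Camera axes: x right, y down, z forward; pixel columns grow to the right and rows downward; lengths in m; the calibration is good to about 2 mm. A picture is of the moment at which its call begins: read the wrist's pose just before it. There is no depth.
- ctrl.hand_in(): hands the job in, once; it reports no verdict.
The state is a dict: "time": time; "q": joint angles; "dq": joint speeds; "effort": joint torques, N m; "position": TCP position; "orientation": TCP orientation; "contact_force": force on the tool from outside, world axes, zero at the start; "torque": the same for the moment, N m; "opening": finger opening in m.
Only numpy, scipy, OpenCV 4.12 (cv2) and the standard library are available. Lean on these libraries where they do the work, as an engineer would, in place of code of your own. Each camera call takes 0.05 s, during which the arm holds its last target. There are 200 camera calls.

## Task

Swing the spring clip on the scanner round its pivot screw by its finger post until its blade has pushed the sample slide flush against the fence and bears on it lightly (about 3 N on the slide), and let go. While the clip holds the slide so, press the scan button fully down; then swing the clip right back, well clear, leaving the slide flush at the fence. Move the slide only with the clip, never squeeze it hard, and leave everything else where it is.

Things in the scene. Friction and masses are not known exactly. Their poses are not given: they have to be found in the camera images.
- stage: flatbed slide scanner, fixed: white box 210 (x) x 270 (y) x 45 mm with a flat grey top at 45 mm above the table; origin at the centre of its underside; +x of the scanner points away from the robot. It carries the clip.
- fence: straight aluminium bar, 12 (x) x 116 (y) x 10 mm, smooth and slippery, fixed on the scanner's top parallel to it (its place on the scanner differs by up to 5 mm each way); origin at the centre of its underside. The slide belongs flat against the face towards the robot (6 mm from the origin in the fence's -x). A 6 mm lip at the +y end stands 18 mm out towards the robot; the slide need not reach it.
- slide: sample slide, white carrier with a glass window, 40 (x) x 76 (y) x 6 mm, about 50 g, lying loose on the scanner 5 to 14 mm short of the fence; origin at the centre of its underside. Flush means its origin is 26 mm from the fence's origin along the fence's -x, edges parallel.
- clip (a joint): angle of the clip's lever about its vertical pivot screw: 0 = open, growing clockwise (from above) as the blade swings to the slide; range 0 to 1.5 rad, starts at 0.05 to 0.35. The blade is set on the lever up to 0.12 rad off either way: it meets the slide not before 0.55 and holds it flush from 0.8 to 1.25 on. The lever stays where left; turning it takes 0.4 N m. At 0.5 it is well clear.
- clip_pivot (a point): top of the pivot screw on the scanner's top, 59 mm above the table; the lever's axis is vertical through it. A thin spring blade with a round polished tip (12 mm wide) 70 mm from this axis is sprung to the lever by 10 N m per rad: with the slide flush, each further 0.01 rad of the lever adds about 1.4 N on the slide and 2 N to the push needed at the post.
- clip_post (a point): the finger post: upright steel pin, 12 mm in diameter, with a free-turning sleeve, 50 mm from the pivot axis on the side away from the blade; the point is on its axis 70 mm above the table (its top is at 87 mm; the flat lever at its foot reaches up to 55 mm). Pushing it clockwise (from above) about the pivot swings the blade to the slide; this takes 8 N until the slide is reached.
- scan (a joint): travel of the scan button: 0 = up, 0.006 m = fully down (4 N); it springs back
- scan_top (a point): centre of the top face of the scan button: white round cap, 32 mm in diameter, 18 mm above the table, in a low grey round housing 48 mm across and 12 mm high that is fixed on the table beside the scanner, on either side
- spare_slide: bystander: a second slide of the same kind lying at the scanner's left (+y) end, long side along x; origin at the centre of its underside
- jar: bystander: small grey jar, 44 mm in diameter, 55 mm high, beside the scanner on the side opposite the button; origin at the centre of its underside
- cup: bystander: paper cup 74 mm in diameter, 85 mm high, to the right
- roll: bystander: upright paper roll 110 mm in diameter, 100 mm high, to the left
- marker: bystander: black marker 120 mm long, 14 mm thick, lying in front of the scanner to the right
Things that resemble listed ones, but are neither listed nor needed, are in the scene too. Leave any black, red or yellow look-alike of the part that bears scan alone.

How it is judged:
On the way, in this order (a step that is already met when the one before it is completed fails the run):
1. the clip alone holds the slide flush and pressed on the fence with 1.5 to 5 N, the robot having let go of the clip (contact force between fence and slide between 1.5 and 5 N and x of slide in the frame of fence above -0.028 m and angle between the x axis of slide and the x axis of fence, either way round below 0.03 rad and contact force between the fingers and stage below 0.1 N), for 0.5 s.
2. the scan button is pressed down (at least 4.5 of 6 mm) while the slide is still held on the fence with 1.2 to 5.5 N (value of joint scan above 0.0045 m and contact force between fence and slide between 1.2 and 5.5 N and x of slide in the frame of fence above -0.028 m), for 0.05 s.
At the end, for the whole second after the job is handed in: the clip is swung back to 0.5 rad or less, well off the slide; the slide lies still on the scanner, flush with the fence within 2.5 mm and 0.04 rad; the button is up again (value of joint clip below 0.5 rad and value of joint scan below 0.001 m and x of slide in the frame of fence above -0.0285 m and angle between the x axis of slide and the x axis of fence, either way round below 0.04 rad and z of slide in the frame of fence below 0.002 m and linear speed of slide below 0.01 m/s); the robot touches nothing.
It fails at once if the slide is squeezed between clip and fence with more than 10 N (contact force between fence and slide above 10 N).
It fails at once if the gripper touches the slide (contact force between the fingers and slide above 0.3 N).
It fails at once if a bystander is moved more than 20 mm (distance of any of spare_slide, jar, cup, roll, marker from where it was at the start of the episode above 0.02 m).
It also fails if it takes over 72 s, if anything falls off the work surface, if the arm or the gripper's body presses on something with over 40 N, if the wrist force passes 120 N, or if a joint passes its speed limit or range.

## Working session

There is one attempt and no reset: what is moved stays moved. The work goes in short steps, Python scripts to look and compute and a tool call to move; the robot and the scene stay as the last step left them, time stands still between calls to the robot, and variables do not carry over. Pictures are saved under pics/ and viewed, about 8 in all and at most 12, crops included, and the job is handed in when it is done.

Besides the shell and the picture viewer there is one more tool, called after ">>>" as name(argument=value, ...) on one line, values as JSON. arm_command: Moves the arm, as the interface text tells. Its arguments: {"type":"object","properties":{"moves":{"type":"array"},"newtons":{"type":"number"}},"required":["moves"]}

```bash
mkdir -p pics; ls; cat > h.py <<'E'
import numpy as np, cv2
from rig import ctrl
def cam(n,save=None):
    o=ctrl.get_obs(); c=ctrl.capture(n)
    if n=="wrist":
        T=np.eye(4);T[:3,:3]=o["orientation"];T[:3,3]=o["position"];T=T@np.array(c["T_tool_cam"])
        c["origin"],c["rotation"]=T[:3,3],T[:3,:3]
    c["origin"]=np.array(c["origin"]);c["rotation"]=np.array(c["rotation"])
    if save: cv2.imwrite("pics/"+save,c["img"][:,:,::-1]); np.save("pics/"+save+".npy",c,allow_pickle=True)
    return c
def ray(c,u,v,z):
    d=c["rotation"]@np.array([(u-c["cx"])/c["fx"],(v-c["cy"])/c["fy"],1])
    return c["origin"]+d*(z-c["origin"][2])/d[2]
def proj(c,p):
    q=c["rotation"].T@(np.array(p)-c["origin"]); return c["fx"]*q[0]/q[2]+c["cx"],c["fy"]*q[1]/q[2]+c["cy"]
def load(s): return np.load("pics/"+s+".npy",allow_pickle=True).item()
E
python3 - <<'E'
from h import *
o=ctrl.get_obs();print(o["time"],o["position"],o["orientation"],o["contact_force"],ctrl.nose_length)
for n in("top","side"):
    c=cam(n,n+"0.png");print(n,c["origin"],c["rotation"],c["fx"],c["cx"],c["cy"])
E
```

```text
pics
0.0 [0.30066166 0.6041334  0.40399175] [[-8.95257097e-01  4.45549653e-01 -4.86327335e-04]
 [ 4.45549907e-01  8.95256294e-01 -1.20375431e-03]
 [-1.00944709e-04 -1.29435269e-03 -9.99999157e-01]] [ 0.37656054 -0.1077542   0.08664319] 0.1734
top [ 0.42094922 -0.00344724  1.37320705] [[ 0.00699389 -0.99845683  0.05509131]
 [-0.99997295 -0.00710875 -0.00188931]
 [ 0.00227803 -0.05507661 -0.99847953]] 508.2989031634142 293.8121814530486 208.8517146756153
side [ 0.2852052  -0.87674321  1.11666215] [[ 0.97435904 -0.16263156  0.15548452]
 [-0.22479113 -0.73331077  0.64165743]
 [ 0.00966473 -0.66015626 -0.75106611]] 478.27738751653254 281.4974871946486 207.506077054136
```

View pics/top0.png

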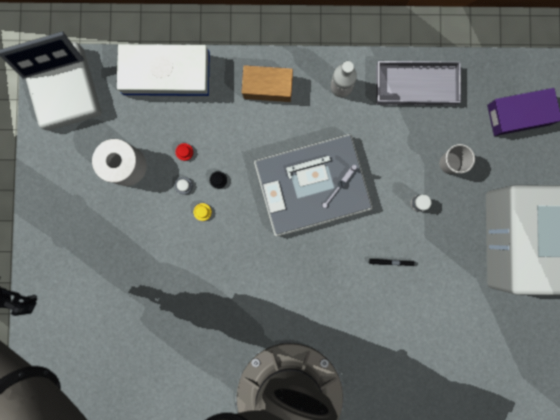

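View pics/side0.png

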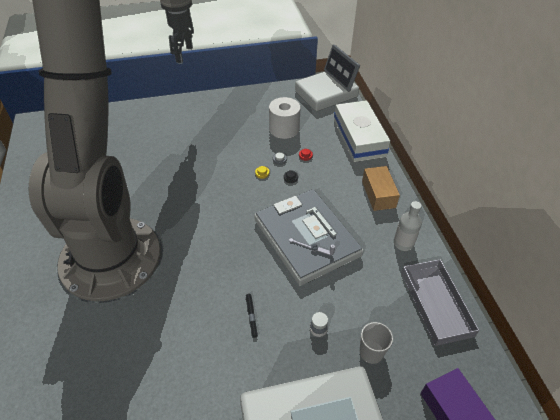

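The top view shows the scanner at about (313,185), turned about 15°. The candidates for the button are white (183,186), red (185,152), black (219,180) and yellow (203,212). The white one fits the description. The grey jar is opposite at (423,203). I'll enlarge both views.

```bash
python3 - <<'E'
from h import *
t=load("top0.png");s=load("side0.png")
a=cv2.resize(t["img"][125:240,165:380],(800,428),interpolation=cv2.INTER_CUBIC)
cv2.imwrite("pics/ct.png",a[:,:,::-1])
b=cv2.resize(s["img"][145:285,245:375],None,fx=4.25,fy=4.25,interpolation=cv2.INTER_CUBIC)
cv2.imwrite("pics/cs.png",b[:,:,::-1])
print("button",ray(t,183,186,.018),"scanner corners",[ray(t,*p,.045).round(3) for p in((254,160),(351,135),(371,211),(275,235))])
E
```

```text
button [0.55484403 0.29089082 0.018     ] scanner corners [array([0.622, 0.1  , 0.045]), array([ 0.69 , -0.156,  0.045]), array([ 0.49 , -0.208,  0.045]), array([0.426, 0.043, 0.045])]
```

View pics/ct.png

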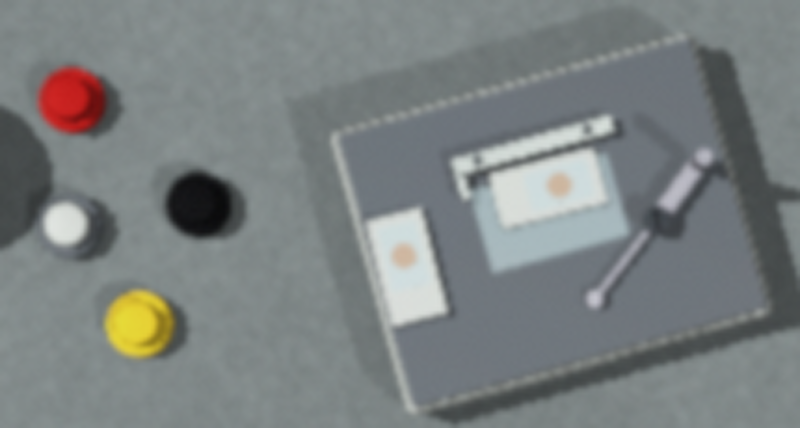

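The crop shows the white button cap at crop (66,222), i.e. top (182.7,184.7). The red, black and yellow ones are decoys. The clip post is at crop (705,155), the pivot at about (665,222) and the blade tip at (595,300).

```bash
cat >> h.py <<'E'
def go(p,yaw):  # world target TCP p, tool y-axis direction yaw (mod pi) -> shift cm, turn deg
    o=ctrl.get_obs();R=np.array(o["orientation"]);d=R.T@(np.array(p)-o["position"])*100
    cur=np.arctan2(R[1,1],R[0,1]); e=(yaw-cur+np.pi/2)%np.pi-np.pi/2
    return d.round(2), round(-np.degrees(e),1)   # tool z is down: turn about it is opposite of world yaw
E
python3 - <<'E'
from h import *
t=load("top0.png")
f=lambda u,v,z:ray(t,165+u/3.721,125+v/3.721,z)
P=f(705,155,.087);V=f(665,222,.059);B=f(595,300,.052)
print("post",P,"piv",V,"tip",B,np.linalg.norm(P-V),np.linalg.norm(B-V))
d=P-V;print("post dir deg",np.degrees(np.arctan2(d[1],d[0])))
d=V-B;print("blade opp dir",np.degrees(np.arctan2(d[1],d[0])))
print("button",f(66,222,.018))
print(ctrl.get_obs()["q"])
print(go([.55,-.12,.42],np.radians(-120)))
E
```

```text
post [ 0.60063429 -0.15958513  0.087     ] piv [ 0.55729579 -0.1350815   0.059     ] tip [ 0.50284412 -0.08686336  0.052     ] 0.05711964337025223 0.0730682752482994
post dir deg -29.483857990978425
blade opp dir -41.52559278230376
button [0.55843494 0.29166208 0.018     ]
[-1.25853891  0.42667008  0.07385855  1.60655333 -0.0341139   1.11080683
 -0.06707597]
(array([-54.59, -53.72,  -1.53]), np.float64(3.5))
```

>>> arm_command(moves=[[3,-6.8,-6.7,-0.2,0.5],[3,-13.6,-13.4,-0.4,1],[3,-20.4,-20.1,-0.6,2],[3,-27,-26.8,-0.8,3],[3,-34,-33.5,-1,3.5],[3,-41,-40.2,-1.2,3.5],[3,-48,-47,-1.4,3.5],[3,-54.6,-53.7,-1.5,3.5],[3,-54.6,-53.7,-1.5,3.5],[3,-54.6,-53.7,-1.5,3.5]])

```text
time: 1.1
position: [0.4637, 0.1295, 0.4149]
orientation: [[-0.866, 0.499, 0.0], [0.499, 0.866, 0.0], [0.0, 0.0, -1.0]]
contact_force: [1.4, 0.7, 0.5]
opening: 0.0304
```

>>> arm_command(moves=[[3,0,0,0,0]])

```text
time: 1.2
position: [0.4649, 0.1256, 0.4151]
orientation: [[-0.862, 0.506, 0.001], [0.506, 0.862, -0.001], [-0.001, -0.0, -1.0]]
contact_force: [-0.8, 2.4, 0.0]
opening: 0.0302
```

```bash
python3 - <<'E'
from h import *
c=cam("wrist","w1.png");o=ctrl.get_obs();print(o["time"],o["position"],o["q"],o["opening"],c["origin"],c["fx"]);print(c["rotation"])
print(go([.55,-.12,.42],np.radians(-120)))
E
```

```text
1.25 [0.46421191 0.12859731 0.41490057] [-0.72917726  0.0911877   0.3492724   2.03128209 -0.03620078  1.02483649
  0.68001184] 0.030205887570959974 [0.39483689 0.16754417 0.38478917] 354.20839801900615
[[ 5.06609212e-01  8.15784122e-01  2.79004252e-01]
 [ 8.62175518e-01 -4.79088981e-01 -1.64703137e-01]
 [-6.94341282e-04  3.23990762e-01 -9.46059990e-01]]
(array([-19.94, -17.15,  -0.5 ]), np.float64(-0.3))
```

View pics/w1.png

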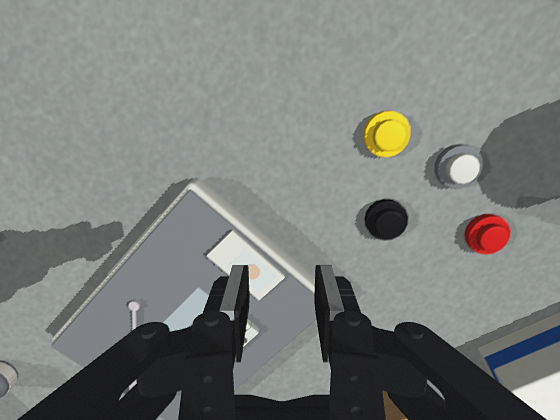

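The wrist view shows the white button at (462,167), with the black, yellow and red decoys nearby. The spare slide is at (245,265) and the clip blade tip at (134,306). I'll carry on.

>>> arm_command(moves=[[3,-4,-3.4,-0.1,0],[3,-8,-6.8,-0.2,0],[3,-12,-10.2,-0.3,0],[3,-16,-13.6,-0.4,0],[3,-19.9,-17.1,-0.5,0],[3,-19.9,-17.1,-0.5,0],[3,-19.9,-17.1,-0.5,0],[3,-19.9,-17.1,-0.5,0],[3,-19.9,-17.1,-0.5,0]])

```text
time: 2.15
position: [0.5506, -0.114, 0.4196]
orientation: [[-0.868, 0.497, -0.001], [0.497, 0.868, 0.001], [0.001, 0.0, -1.0]]
contact_force: [0.1, 0.1, -0.7]
opening: 0.0303
```

```bash
python3 - <<'E'
from h import *
c=load("w1.png");print("button w1",ray(c,462,167,.018))
c=cam("wrist","w2.png");o=ctrl.get_obs();print(o["time"],o["position"],o["orientation"],o["contact_force"])
E
```

```text
button w1 [0.55760261 0.29154649 0.018     ]
2.2 [ 0.55057048 -0.11411023  0.41972775] [[-8.67587041e-01  4.97285291e-01 -2.57686571e-04]
 [ 4.97285053e-01  8.67586967e-01  6.56741848e-04]
 [ 5.50153571e-04  4.41637037e-04 -9.99999751e-01]] [-0.20599402  1.23722224 -0.32835965]
```

View pics/w2.png

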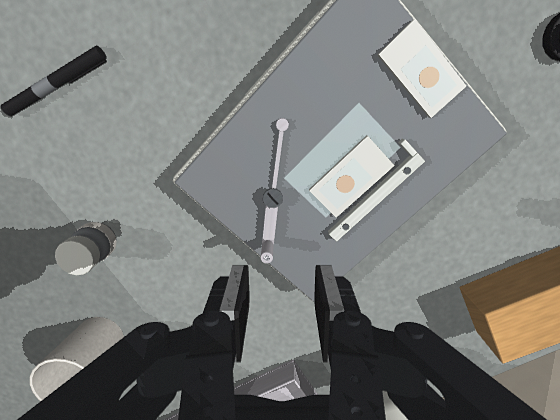

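The close view shows the blade tip at (282,125), pivot at (273,198), post top at (267,258), slide centre at (352,178) and fence from (335,236) to (420,155).

```bash
python3 - <<'E'
from h import *
c=load("w2.png")
P=ray(c,267,258,.087);V=ray(c,273,198,.059);B=ray(c,282,125,.052)
print("post",P,"piv",V,"tip",B,np.linalg.norm((P-V)[:2]),np.linalg.norm((B-V)[:2]))
for d in(P-V,V-B):print(np.degrees(np.arctan2(d[1],d[0])))
F=ray(c,335,236,.055);G=ray(c,422,157,.055);d=G-F;print("fence dir",F,G,np.degrees(np.arctan2(d[1],d[0]))-90,np.linalg.norm(d))
for p in((308,190),(365,135),(394,160),(338,214)):print("slide",ray(c,*p,.051))
# arc plan
for k in range(0,75,10):
    a=np.radians(-28-k)
E
```

```text
post [ 0.60388474 -0.15949985  0.087     ] piv [ 0.56256123 -0.12952875  0.059     ] tip [ 0.50725642 -0.08772191  0.052     ] 0.051048013940126445 0.06932844702875164
-35.95260778788585
-37.08691072610306
fence dir [ 0.63015634 -0.09567727  0.055     ] [0.59884362 0.01290045 0.055     ] 16.087028902847365 0.11300269242804822
slide [ 0.57466319 -0.09667649  0.051     ]
slide [ 0.554189   -0.02456888  0.051     ]
slide [ 0.58955032 -0.01058392  0.051     ]
slide [ 0.61194087 -0.08232395  0.051     ]
```

```bash
python3 - <<'E'
from h import *
print(go([.604,-.159,.30],np.radians(54)),go([.604,-.159,.237],np.radians(54)))
E
```

```text
(array([-6.87, -1.24, 11.97]), np.float64(6.2)) (array([-6.88, -1.25, 18.27]), np.float64(6.2))
```

>>> arm_command(moves=[[3,-3,-0.6,4,3],[3,-6.9,-1.2,8,6.2],[3,-6.9,-1.2,12,6.2],[3,-6.9,-1.2,12,6.2],[3,-6.9,-1.2,12,6.2],[3,-6.9,-1.2,14,6.2],[3,-6.9,-1.2,16,6.2],[3,-6.9,-1.2,18.2,6.2],[3,-6.9,-1.2,18.2,6.2],[3,-6.9,-1.2,18.2,6.2]])

```text
time: 3.2
position: [0.6049, -0.1604, 0.2401]
orientation: [[-0.808, 0.589, 0.002], [0.589, 0.808, 0.0], [-0.002, 0.001, -1.0]]
contact_force: [0.7, -0.4, 0.6]
opening: 0.0302
```

```bash
python3 - <<'E'
from h import *
o=ctrl.get_obs();print(o["time"],o["position"],o["orientation"],o["contact_force"],o["q"])
c=cam("wrist","w3.png");cam("side","s3.png")
a=c["img"][60:420,130:430]
s=load("s3.png")["img"][190:290,250:375]
a=cv2.resize(a,None,fx=1.3,fy=1.3);s=cv2.resize(s,None,fx=3.3,fy=3.3,interpolation=cv2.INTER_CUBIC)
h=max(a.shape[0],s.shape[0]);z=np.zeros((h,a.shape[1]+s.shape[1],3),np.uint8);z[:a.shape[0],:a.shape[1]]=a;z[:s.shape[0],a.shape[1]:]=s
cv2.imwrite("pics/c3.png",z[:,:,::-1]);print(z.shape)
# arc: post angle from -36 downwards, shifts in tool frame per angle
R=o["orientation"];V=np.array([.562,-.130])
for k in range(0,90,8):
    a=np.radians(-36-k);p=V+.05*np.array([np.cos(a),np.sin(a)]);d=R.T@np.array([*(p-o["position"][:2]),0])*100
    print(k,d.round(2))
E
```

```text
3.2 [ 0.60491458 -0.16037065  0.24012865] [[-8.07804794e-01  5.89446218e-01  2.13801924e-03]
 [ 5.89447727e-01  8.07806517e-01  9.50668928e-05]
 [-1.67106905e-03  1.33704607e-03 -9.99997710e-01]] [ 0.69251965 -0.42207274  0.5946143 ] [-0.19457523  0.5778793   0.47078726  1.86872746 -0.36172385  0.77765184
  1.41165063]
(468, 802, 3)
0 [ 0.26 -0.07 -0.  ]
8 [ 0.3  -0.76 -0.  ]
16 [ 0.45 -1.44 -0.  ]
24 [ 0.68 -2.1  -0.  ]
32 [ 1.01 -2.72 -0.01]
40 [ 1.42 -3.28 -0.01]
48 [ 1.9  -3.79 -0.01]
56 [ 2.45 -4.22 -0.01]
64 [ 3.06 -4.57 -0.01]
72 [ 3.7  -4.83 -0.01]
80 [ 4.38 -5.   -0.01]
88 [ 5.07 -5.07 -0.02]
```

View pics/c3.png

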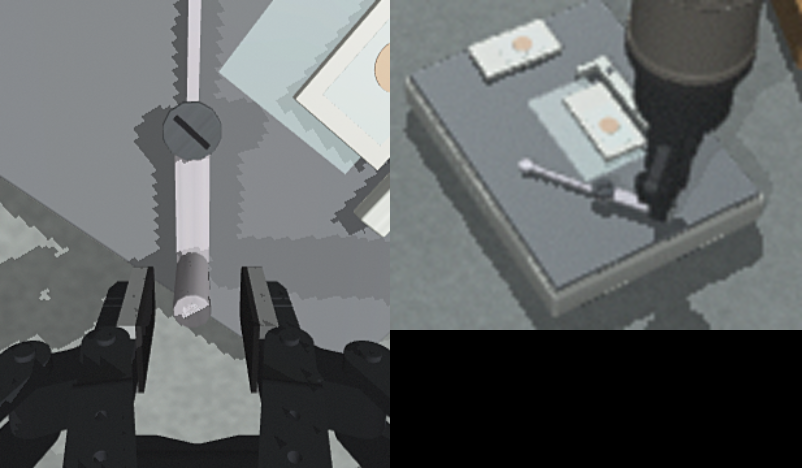

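The post stands centred between the open fingers, at crop (192,290), clear of the lever. Next I plan the arc.

```bash
cat >> h.py <<'E'
V=np.array([.562,-.130])
def arc(ks,lead,ks0=-36,r=.05,yaw0=54):
    o=ctrl.get_obs();R=np.array(o["orientation"]);cur=np.degrees(np.arctan2(R[1,1],R[0,1]))
    for k in ks:
        a=np.radians(ks0-k);m=np.array([np.sin(a),-np.cos(a)]);p=V+r*np.array([np.cos(a),np.sin(a)])+lead*m
        d=R.T@np.array([*(p-o["position"][:2]),0])*100
        print(k,d.round(2)[:2],"turn",round((cur-(yaw0-k)+180)%360-180,1))
def F(n=6):
    L=[]
    for _ in range(n): ctrl.capture("side"); L.append(ctrl.get_obs()["contact_force"])
    return np.mean(L,0).round(2),np.std(L,0).round(2)
E
python3 - <<'E'
from h import *
print(F());o=ctrl.get_obs();print(o["time"],o["position"])
arc(range(0,44,5),.004)
E
```

```text
(array([ 0.13,  0.3 , -0.2 ]), array([0.25, 0.26, 0.78]))
3.6 [ 0.60447899 -0.1607606   0.23823095]
0 [ 0.24 -0.41] turn -0.2
5 [ 0.3  -0.84] turn 4.8
10 [ 0.39 -1.27] turn 9.8
15 [ 0.51 -1.69] turn 14.8
20 [ 0.68 -2.1 ] turn 19.8
25 [ 0.88 -2.49] turn 24.8
30 [ 1.11 -2.86] turn 29.8
35 [ 1.37 -3.21] turn 34.8
40 [ 1.66 -3.53] turn 39.8
```

>>> arm_command(moves=[[2,0.2,0,0,0],[2,0.24,-0.2,0,0],[2,0.24,-0.4,0,0],[2,0.3,-0.84,0,5],[2,0.4,-1.27,0,10],[2,0.5,-1.7,0,15],[2,0.7,-2.1,0,20],[2,0.9,-2.5,0,25],[2,1.1,-2.86,0,30],[2,1.1,-2.86,0,30]])

```text
time: 4.6
position: [0.5791, -0.177, 0.2379]
orientation: [[-0.401, 0.916, 0.001], [0.916, 0.401, 0.0], [-0.001, 0.001, -1.0]]
contact_force: [4.2, 1.8, -1.9]
opening: 0.0201
```

```bash
python3 - <<'E'
from h import *
o=ctrl.get_obs();print(o["time"],o["position"],o["opening"],o["contact_force"]);print(F(4))
R=o["orientation"];print(R[:,1],"F·tool",R.T@F(3)[0])
c=cam("wrist","w4.png")
cv2.imwrite("pics/c4.png",cv2.resize(c["img"][:400,60:500],None,fx=1.36,fy=1.36)[:,:,::-1])
arc(range(32,60,3),.004)
E
```

```text
4.6 [ 0.5790662  -0.17704663  0.23793301] 0.020081057340404784 [ 4.22635599  1.79456445 -1.91799691]
(array([ 4.74,  1.93, -1.17]), array([0.74, 0.81, 0.51]))
[0.91588905 0.40142958 0.00123912] F·tool [-0.00679028  5.24671848  1.38650606]
32 [ 0.02 -0.22] turn 1.9
35 [ 0.05 -0.48] turn 4.9
38 [ 0.1  -0.74] turn 7.9
41 [ 0.17 -0.99] turn 10.9
44 [ 0.24 -1.24] turn 13.9
47 [ 0.33 -1.49] turn 16.9
50 [ 0.44 -1.73] turn 19.9
53 [ 0.55 -1.97] turn 22.9
56 [ 0.68 -2.2 ] turn 25.9
59 [ 0.82 -2.42] turn 28.9
```

View pics/c4.png

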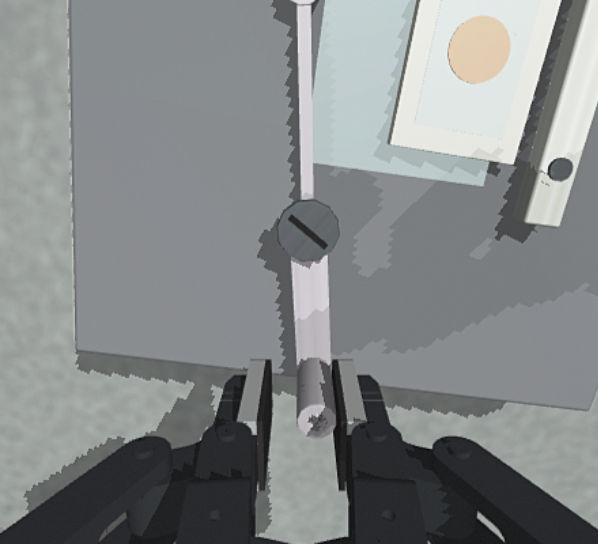

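The clip is swinging: the post touches the right-hand finger at crop (315,415), and the blade is still short of the slide. I'll continue slowly.

>>> arm_command(moves=[[2,0.02,-0.2,0,2],[2,0.05,-0.4,0,4],[2,0.09,-0.6,0,6],[2,0.13,-0.8,0,8.5],[2,0.17,-0.99,0,11]])

```text
time: 5.5
position: [0.5696, -0.1796, 0.2381]
orientation: [[-0.221, 0.975, 0.002], [0.975, 0.221, -0.0], [-0.001, 0.002, -1.0]]
contact_force: [7.5, 2.2, -3.4]
opening: 0.02
```

>>> arm_command(moves=[[2,0.01,-0.08,0,1],[2,0.02,-0.16,0,2],[2,0.04,-0.24,0,3]])

```text
time: 5.8
position: [0.5673, -0.1798, 0.2381]
orientation: [[-0.171, 0.985, 0.002], [0.985, 0.171, -0.0], [-0.001, 0.002, -1.0]]
contact_force: [7.2, 1.3, -3.4]
opening: 0.0203
```

```bash
python3 - <<'E'
from h import *
o=ctrl.get_obs();R=o["orientation"];print(o["time"],o["position"],R.T@o["contact_force"])
print("F",R.T@F(4)[0])
c=cam("wrist","w5.png")
cv2.imwrite("pics/c5.png",cv2.resize(c["img"][:330,150:560],None,fx=1.4,fy=1.4)[:,:,::-1])
arc(range(44,64,2),.004)
E
```

```text
5.8 [ 0.56726101 -0.179828    0.23806205] [0.07972174 7.30062938 3.39771793]
F [-0.42899791  7.22660069  3.17394127]
44 [-0.   -0.05] turn -0.1
46 [ 0.02 -0.22] turn 1.9
48 [ 0.04 -0.39] turn 3.9
50 [ 0.07 -0.57] turn 5.9
52 [ 0.1  -0.74] turn 7.9
54 [ 0.14 -0.91] turn 9.9
56 [ 0.19 -1.08] turn 11.9
58 [ 0.24 -1.24] turn 13.9
60 [ 0.3  -1.41] turn 15.9
62 [ 0.36 -1.57] turn 17.9
```

View pics/c5.png

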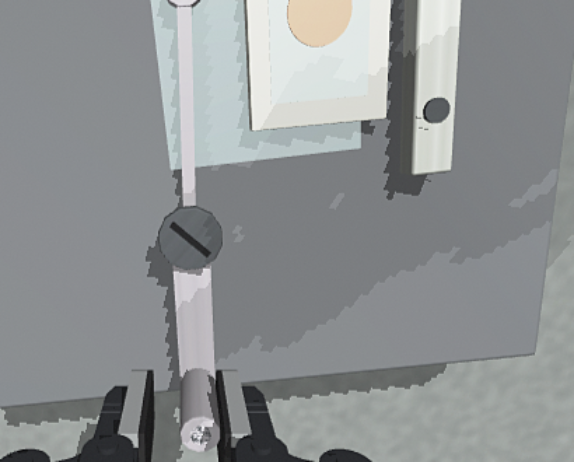

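The blade tip at (183,2) is still about 11 mm off the slide edge (x=248 px). The slide-fence gap is about 25 px, roughly 7 mm. The free-turn force is 7.3 N.

>>> arm_command(moves=[[2,0.01,-0.12,0,1],[2,0.02,-0.22,0,2],[2,0.03,-0.32,0,3],[2,0.04,-0.4,0,4],[2,0.05,-0.48,0,5]])

```text
time: 6.55
position: [0.5624, -0.1803, 0.2381]
orientation: [[-0.084, 0.996, 0.002], [0.996, 0.084, -0.0], [-0.001, 0.002, -1.0]]
contact_force: [8.3, 0.5, -3.6]
opening: 0.0202
```

>>> arm_command(moves=[[2,0.01,-0.09,0,1],[2,0.03,-0.17,0,2],[2,0.05,-0.26,0,3]])

```text
time: 6.85
position: [0.5598, -0.1801, 0.2381]
orientation: [[-0.032, 0.999, 0.002], [0.999, 0.032, -0.001], [-0.001, 0.002, -1.0]]
contact_force: [7.6, -0.3, -3.4]
opening: 0.0204
```

>>> arm_command(moves=[[2,0.01,-0.09,0,1],[2,0.04,-0.17,0,2],[2,0.07,-0.25,0,3]])

```text
time: 7.15
position: [0.5573, -0.1795, 0.2381]
orientation: [[0.021, 1.0, 0.002], [1.0, -0.021, -0.001], [-0.001, 0.002, -1.0]]
contact_force: [9.1, -0.0, -4.5]
opening: 0.0201
```

```bash
python3 - <<'E'
from h import *
o=ctrl.get_obs();R=o["orientation"];print(o["time"],o["position"],R.T@o["contact_force"])
print("F",R.T@F(3)[0])
c=cam("wrist","w6.png")
a=c["img"][:230,200:560];cv2.imwrite("pics/c6.png",cv2.resize(a,None,fx=2,fy=2)[:,:,::-1])
for r in (20,40,60):print(r,"".join("#" if x>190 else "+" if x>120 else "." for x in c["img"][r,230:520:2].mean(1)))
arc(range(52,70,2),.004)
E
```

```text
7.15 [ 0.5572865  -0.17950925  0.23808713] [0.14206609 9.10568482 4.50126378]
F [-0.538499    7.69601491  3.23664538]
20 +##################+++++#####++###+++#.####################################################.......+##############++++++++++++++++++++++++++++++++
40 ++++###################++#############++.####################################################......+####+........##.+++++++++++++++++++++++++++++
60 +++++++################++##############++++.#############################################+.++........+#.############.++++++++++++++++++++++++++++
52 [-0.06  0.25] turn -3.1
54 [-0.05  0.08] turn -1.1
56 [-0.04 -0.1 ] turn 0.9
58 [-0.02 -0.27] turn 2.9
60 [ 0.01 -0.44] turn 4.9
62 [ 0.04 -0.62] turn 6.9
64 [ 0.08 -0.79] turn 8.9
66 [ 0.12 -0.96] turn 10.9
68 [ 0.17 -1.12] turn 12.9
```

>>> arm_command(moves=[[2,0,-0.09,0,1],[2,0.02,-0.18,0,2],[2,0.03,-0.26,0,3]])

```text
time: 7.65
position: [0.5547, -0.1792, 0.2381]
orientation: [[0.073, 0.997, 0.002], [0.997, -0.073, -0.001], [-0.001, 0.002, -1.0]]
contact_force: [9.6, -0.8, -4.2]
opening: 0.0199
```

```bash
cat > g.py <<'E'
import sys
from h import *
o=ctrl.get_obs();R=o["orientation"];print(o["time"],o["position"],R.T@o["contact_force"],"opening",o["opening"])
print("F",R.T@F(3)[0])
c=cam("wrist",sys.argv[1])
for r in (20,60):print(r,"".join("#" if x>190 else "+" if x>120 else "." for x in c["img"][r,260:500].mean(1)))
E
python3 g.py w7.png; python3 - <<'E'
from h import *
c=load("w7.png")
a=c["img"][:230,200:560];cv2.imwrite("pics/c7.png",cv2.resize(a,None,fx=2,fy=2)[:,:,::-1])
E
```

```text
7.65 [ 0.55469483 -0.17920825  0.23813069] [-0.07886206  9.60033828  4.1773078 ] opening 0.019906845656727953
F [-0.61942818  8.89169558  3.37021639]
20 ##########++++++###########++#########++++++#..+######################################################################################################..++.....++##############################+++++++++++++++++++++++++++++++++++++++++++++++++
60 ##############++++#################################+++++++.+######################################################################......................................++#############################.++++++++++++++++++++++++++++++++++++++++
```

View pics/c7.png

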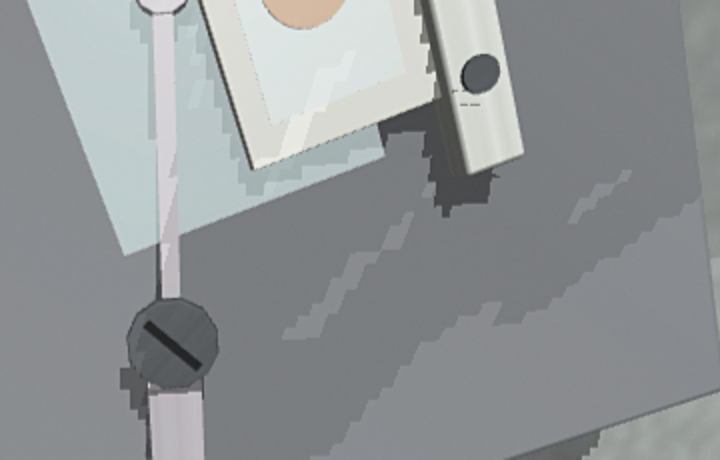

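The slide is now being pushed by the blade, with tip contact near zoom (190,5). The gap to the fence has shrunk to a few px at (430,60). Fine steps from here.

>>> arm_command(moves=[[2,0,-0.03,0,0.3],[2,0.01,-0.06,0,0.6],[2,0.01,-0.09,0,1]])

```text
time: 8.15
position: [0.554, -0.1791, 0.2382]
orientation: [[0.09, 0.996, 0.003], [0.996, -0.09, -0.001], [-0.001, 0.003, -1.0]]
contact_force: [10.6, -1.0, -5.6]
opening: 0.0196
```

```bash
python3 g.py w8.png
```

```text
8.15 [ 0.55403685 -0.17906067  0.23817812] [-0.0844431  10.66692472  5.65942086] opening 0.019600744717504066
F [-0.30166875  9.95369164  5.14756434]
20 ######+++++++###########+##########+++++++..###############+###########################################################################################.....++##############################+.++++++++++++++++++++++++++++++++++++++++++++++++++
60 ###########++++#################################+++++++..#################################################################++++........................................++#############################+++++++++++++++++++++++++++++++++++++++++++
```

>>> arm_command(moves=[[2,0,-0.03,0,0.3],[2,0.01,-0.06,0,0.6]])

```text
time: 8.55
position: [0.5536, -0.1789, 0.2382]
orientation: [[0.1, 0.995, 0.003], [0.995, -0.1, -0.001], [-0.001, 0.003, -1.0]]
contact_force: [11.7, -1.2, -6.2]
opening: 0.02
```

```bash
python3 g.py w9.png
```

```text
8.55 [ 0.55362231 -0.17892753  0.23823686] [-0.0628042  11.70373097  6.22963911] opening 0.020043428985967247
F [-0.87663028 11.48834952  5.65722941]
20 ####+++++++###########++++#######++++++#..############################################################################################################.....++##############################+++++++++++++++++++++++++++++++++++++++++++++++++++++
60 ##########++++#########+#######################+++++++.+###############+##############################################+++++++........................................++#############################+.++++++++++++++++++++++++++++++++++++++++++
```

>>> arm_command(moves=[[2,0,-0.03,0,0.3],[2,0,-0.03,0,0.3]])

```text
time: 8.95
position: [0.5534, -0.1789, 0.2383]
orientation: [[0.105, 0.994, 0.003], [0.994, -0.105, -0.001], [-0.001, 0.003, -1.0]]
contact_force: [11.5, -0.9, -6.0]
opening: 0.0199
```

```bash
python3 g.py w10.png
```

```text
8.95 [ 0.5533934  -0.17887272  0.2382517 ] [ 0.33893941 11.52644479  6.06873858] opening 0.01986725479772169
F [-0.45223511 11.13070672  5.89753774]
20 ###+++++++###########++++#######++++++#..############################################################################################################.....++##############################+.++++++++++++++++++++++++++++++++++++++++++++++++++++
60 #########++++#########+#######################+++++++..##############################################################++++++++........................................+##############################.+++++++++++++++++++++++++++++++++++++++++++
```

>>> arm_command(moves=[[3.2,0,0,0,0],[3.2,0,0,0,0],[3.2,0,0,0,0],[3.2,0,0,0,0],[3.2,0,0,0,0],[3.2,0,0,0,0],[3.2,0,0,0,0],[3.2,0,0,0,0],[3.2,0,0,0,0],[3.2,0,0,0,0]])

```text
time: 10.15
position: [0.5521, -0.1787, 0.2378]
orientation: [[0.106, 0.994, -0.0], [0.994, -0.106, -0.0], [-0.0, -0.0, -1.0]]
contact_force: [-0.4, -0.8, 0.3]
opening: 0.0322
```

```bash
python3 g.py w11.png; python3 - <<'E'
from h import *
o=ctrl.get_obs();print(o["q"])
c=load("w11.png");a=c["img"][:400,80:560];cv2.imwrite("pics/c11.png",cv2.resize(a,None,fx=1.5,fy=1.5)[:,:,::-1])
E
```

```text
10.15 [ 0.55212729 -0.17866402  0.2378123 ] [-0.88740951 -0.31333748 -0.2527649 ] opening 0.03216664937881032
F [ 0.5205022  -0.3067001  -0.52001202]
20 ########+++++++###########+##########+++++++.+###############+############################################################################################.....++###############################.+++++++++++++++++++++++++++++++++++++++++++++++
60 ##############++++#################################+++++++.+###############################################################++++++.........................................+##############################+++++++++++++++++++++++++++++++++++++++
[-0.36217154  0.60200879  0.75129533  1.98557911 -0.58186641  0.77999628
  0.62558644]
```

View pics/c11.png

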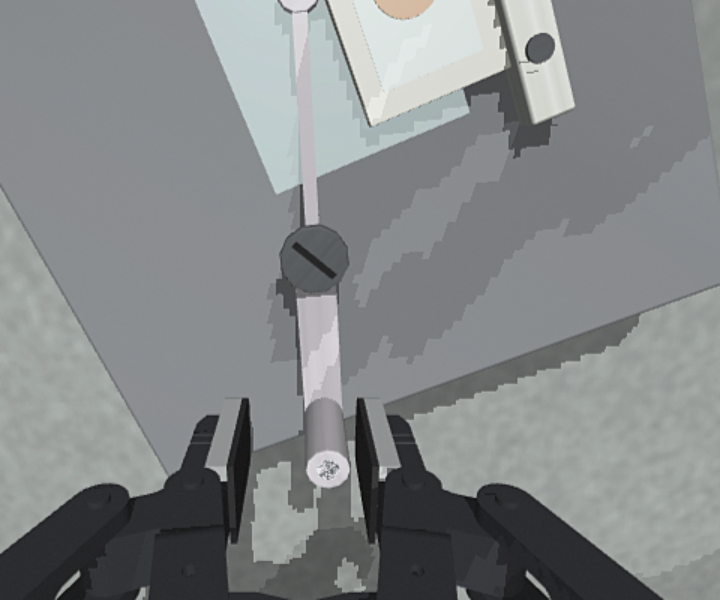

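Released: the post stands free between the fingers at (328,468), and the slide is against the fence near (505,60). A numeric check of flushness follows, plus the route to the button.

```bash
python3 - <<'E'
from h import *
c=load("w11.png");f=lambda u,v,z:ray(c,80+u/1.5,v/1.5,z)
fl=f(532,125,.055);fr=f(575,106,.055);fl2=f(495,0,.055);sl=f(372,126,.051);sr=f(508,70,.051);sl2=f(327,0,.051)
ang=lambda d:np.degrees(np.arctan2(d[1],d[0]))
print("fence w",np.linalg.norm(fr-fl),"slide w",np.linalg.norm(sr-sl),"dirs fence",ang(fl2-fl),"slide",ang(sl2-sl))
n=np.array([.961,.277,0]);print("u fence near",n@fl,"slide right",n@sr,"left",n@sl)
o=ctrl.get_obs();print(go([o["position"][0],o["position"][1],.33],np.radians(-6)),go([.556,.2915,.30],np.radians(80)))
E
```

```text
fence w 0.011845622899043456 slide w 0.03868501050379261 dirs fence 108.34357007611304 slide 106.77716107556765
u fence near 0.5724217745641721 slide right 0.5714265093059052 left 0.5327390745634955
(array([-0.  , -0.  , -9.22]), np.float64(-0.1)) (array([46.79, -4.58, -6.22]), np.float64(-86.1))
```

>>> arm_command(moves=[[3.2,0,0,-3,0],[3.2,0,0,-6,0],[3.2,0,0,-9.2,0],[0,5,-0.5,-9.2,0],[0,10,-1,-9.2,0],[0,15,-1.5,-9.2,0],[0,20,-2,-9.2,0],[0,25,-2.5,-9.2,0],[0,30,-3,-9.2,0],[0,35,-3.5,-9.2,0]])

```text
time: 11.35
position: [0.5539, 0.1734, 0.33]
orientation: [[0.105, 0.994, 0.0], [0.994, -0.105, 0.0], [0.0, 0.0, -1.0]]
contact_force: [1.3, 0.1, 0.0]
opening: -0.0003
```

```bash
python3 - <<'E'
from h import *
o=ctrl.get_obs();print(o["time"],o["position"],o["q"],go([.558,.2916,.25],np.radians(-6)),o["dq"].round(1))
E
```

```text
11.35 [0.55387797 0.17344069 0.32999753] [-1.08081861  0.48611908  0.87986627  1.93006656 -0.46250377  0.94003995
 -0.08178491] (array([11.79, -0.84,  8.  ]), np.float64(-0.1)) [-0.6  0.2 -0.1 -0.3 -0.1  0.1 -0.8]
```

>>> arm_command(moves=[[0,4,-0.3,0,0],[0,8,-0.6,0,0],[0,11.8,-0.84,2,0],[0,11.8,-0.84,5,0],[0,11.8,-0.84,8,0],[0,11.8,-0.84,8,0],[0,11.8,-0.84,8,0]])

```text
time: 12.05
position: [0.5586, 0.2891, 0.2503]
orientation: [[0.106, 0.994, -0.0], [0.994, -0.106, -0.001], [-0.001, -0.0, -1.0]]
contact_force: [-0.6, 0.1, 0.3]
opening: -0.0003
```

```bash
python3 - <<'E'
from h import *
c=cam("wrist","w12.png");o=ctrl.get_obs();print(o["time"],o["position"],o["contact_force"],go([.558,.2916,.197],np.radians(-6)))
m=((c["img"].min(2)>185)*255).astype(np.uint8)
n,l,s,ce=cv2.connectedComponentsWithStats(m)
for i in range(1,n):
    if s[i,4]>400:print(s[i],ce[i].round(),ray(c,*ce[i],.018).round(4))
t=cam("top","t12.png")
a=cv2.resize(c["img"],None,fx=.8,fy=.8);b=cv2.resize(t["img"][125:240,165:380],None,fx=1.6,fy=2.9*0.55)
z=np.zeros((336,448+b.shape[1],3),np.uint8);z[:,:448]=a;z[:b.shape[0],448:]=b;cv2.imwrite("pics/c12.png",z[:,:,::-1]);print(z.shape)
E
```

```text
12.1 [0.55896251 0.28918292 0.25109286] [-0.90608497  0.13148352 -0.81016113] (array([ 0.23, -0.13,  5.41]), np.float64(-0.1))
[ 256  207   50   48 1822] [280. 231.] [0.5597 0.2898 0.018 ]
(336, 792, 3)
```

View pics/c12.png

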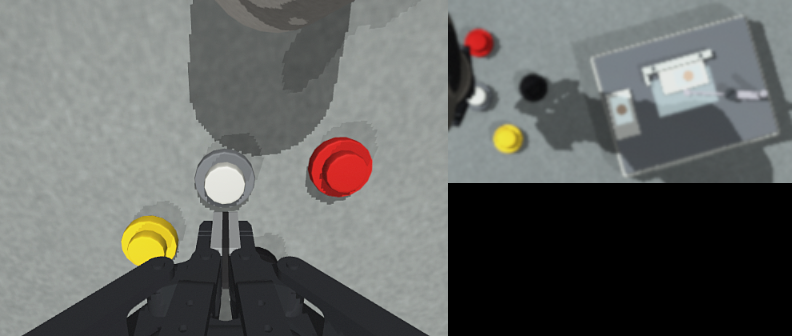

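The white cap is straight ahead at (224,183), centre (0.559, 0.290). The fingertips are above it and the decoys are clear. I'll press in steps.

>>> arm_command(moves=[[0,0.1,-0.05,2,0],[0,0.1,-0.05,4,0],[0,0.1,-0.05,5.4,0],[0,0.1,-0.05,5.8,0],[0,0.1,-0.05,6.1,0],[0,0.1,-0.05,6.4,0],[0,0.1,-0.05,6.4,0],[0,0.1,-0.05,6.4,0],[0,0.1,-0.05,6.4,0],[0,0.1,-0.05,6.4,0]])

```text
time: 13.15
position: [0.5584, 0.2903, 0.1888]
orientation: [[0.106, 0.994, 0.0], [0.994, -0.106, 0.002], [0.002, 0.0, -1.0]]
contact_force: [-15.3, -4.7, 41.3]
opening: 0.0
```

```bash
python3 - <<'E'
from h import *
print(F(4));o=ctrl.get_obs();print(o["time"],o["position"])
E
```

```text
(array([-14.78,  -4.87,  41.85]), array([0.46, 0.3 , 0.51]))
13.35 [0.55843711 0.2902923  0.18876099]
```

>>> arm_command(moves=[[0,0,0,-0.2,0],[0,0,0,-0.3,0],[0,0,0,-0.3,0]])

```text
time: 13.65
position: [0.5583, 0.2906, 0.1898]
orientation: [[0.106, 0.994, 0.001], [0.994, -0.106, 0.001], [0.001, 0.001, -1.0]]
contact_force: [-0.9, -0.8, 4.1]
opening: -0.0001
```

```bash
python3 - <<'E'
from h import *
print(F(3));o=ctrl.get_obs();print(o["time"],o["position"])
cam("top","t13.png");cam("side","s13.png")
E
```

```text
(array([-2.06, -0.4 ,  8.33]), array([0.61, 0.2 , 2.29]))
13.8 [0.55834039 0.29066943 0.18940993]
```

>>> arm_command(moves=[[0,0,0,-0.1,0],[0,0,0,-0.15,0],[0,0,0,-0.15,0]])

```text
time: 14.2
position: [0.5583, 0.2907, 0.1905]
orientation: [[0.106, 0.994, 0.001], [0.994, -0.106, 0.0], [0.0, 0.001, -1.0]]
contact_force: [2.1, 0.4, 2.9]
opening: 0.0001
```

```bash
python3 - <<'E'
from h import *
print(F(3));o=ctrl.get_obs();print(o["time"],o["position"])
E
```

```text
(array([2.11, 0.64, 3.3 ]), array([0.45, 0.38, 0.19]))
14.35 [0.55823373 0.29066936 0.19039826]
```

The force curve fits the button: it bottomed at TCP z≈0.189, with 3.3 N one mm higher, so it was fully pressed. Now back to the post.

```bash
python3 - <<'E'
from h import *
print(go([.558,.29,.33],np.radians(-6)),go([.552,-.1787,.33],np.radians(-6)),go([.552,-.1787,.238],np.radians(-6)))
E
```

```text
(array([-7.000e-02, -1.000e-02, -1.396e+01]), np.float64(-0.1)) (array([-46.74,   4.35, -13.97]), np.float64(-0.1)) (array([-46.74,   4.34,  -4.77]), np.float64(-0.1))
```

>>> arm_command(moves=[[0,0,0,-3,0],[0,0,0,-7,0],[0,0,0,-11,0],[0,0,0,-14,0],[3.2,-5,0.5,-14,0],[3.2,-10,1,-14,0],[3.2,-15,1.5,-14,0],[3.2,-20,2,-14,0],[3.2,-25,2.5,-14,0],[3.2,-30,3,-14,0]])

```text
time: 15.35
position: [0.5555, -0.0112, 0.3301]
orientation: [[0.105, 0.994, -0.001], [0.994, -0.105, 0.0], [0.0, -0.001, -1.0]]
contact_force: [0.7, 0.1, 0.7]
opening: 0.0319
```

```bash
python3 - <<'E'
from h import *
print(ctrl.get_obs()["position"],go([.552,-.1787,.33],np.radians(-6)),go([.552,-.1787,.238],np.radians(-6)))
E
```

```text
[ 0.55546156 -0.0111676   0.33010666] (array([-1.67e+01,  1.42e+00,  1.00e-02]), np.float64(-0.0)) (array([-16.7 ,   1.43,   9.21]), np.float64(-0.0))
```

>>> arm_command(moves=[[3.2,-5,0.4,0,0],[3.2,-10,0.9,0,0],[3.2,-14,1.2,0,0],[3.2,-16.7,1.42,0,0],[3.2,-16.7,1.42,0,0],[3.2,-16.7,1.42,0,0],[3.2,-16.7,1.42,3,0],[3.2,-16.7,1.42,6,0],[3.2,-16.7,1.42,9.2,0],[3.2,-16.7,1.42,9.2,0]])

```text
time: 16.35
position: [0.5517, -0.1749, 0.235]
orientation: [[0.104, 0.995, -0.006], [0.995, -0.104, 0.001], [0.001, -0.006, -1.0]]
contact_force: [-0.7, -0.6, 0.5]
opening: 0.032
```

```bash
python3 - <<'E'
from h import *
c=cam("wrist","w14.png");o=ctrl.get_obs();print(o["time"],o["position"],o["contact_force"],o["q"])
b=load("w11.png")["img"];d=cv2.absdiff(c["img"],b);print("diff vs w11",[d[y:y+100,100:460].mean().round(1) for y in(0,100,200)])
for r in (20,60):print(r,"".join("#" if x>190 else "+" if x>120 else "." for x in c["img"][r,260:500].mean(1)))
arc([60,60,55,50,45,40,35,30,25,20,15,10,5,0],-.004)
E
```

```text
16.4 [ 0.5522714  -0.17569736  0.23720304] [-0.24010153 -0.47338388  0.73696549] [-0.36953505  0.60425935  0.75463638  1.98640405 -0.58361076  0.78299358
  0.623787  ]
diff vs w11 [np.float64(14.9), np.float64(6.6), np.float64(9.7)]
20 #########+++++++++++###########++++++++++++++++.+####################################++++++++++++++++++++####################################################++......++###############################++++++++++++++++++++++++++++++++++++++++++
60 ###################+++++############################++++++++..+###########################################################################################++++.................++##############################+++++++++++++++++++++++++++++++++
60 [-0.35  0.89] turn 0.0
60 [-0.35  0.89] turn 0.0
55 [-0.3   1.32] turn -5.0
50 [-0.21  1.75] turn -10.0
45 [-0.08  2.17] turn -15.0
40 [0.08 2.58] turn -20.0
35 [0.28 2.97] turn -25.0
30 [0.52 3.34] turn -30.0
25 [0.78 3.69] turn -35.0
20 [1.07 4.01] turn -40.0
15 [1.39 4.31] turn -45.0
10 [1.74 4.58] turn -50.0
5 [2.11 4.82] turn -55.0
0 [2.49 5.02] turn -60.0
```

>>> arm_command(moves=[[3.2,0,0.3,0,0],[3.2,0,0.5,0,0],[2,0,0.5,0,0],[2,0,0.5,0,0],[2,0,0.6,0,0],[2,0,0.7,0,0],[2,0,0.75,0,0]])

```text
time: 17.1
position: [0.5602, -0.1778, 0.2384]
orientation: [[0.106, 0.994, 0.0], [0.994, -0.106, -0.0], [-0.0, 0.0, -1.0]]
contact_force: [0.3, 0.1, -0.1]
opening: 0.0199
```

```bash
python3 - <<'E'
from h import *
o=ctrl.get_obs();R=o["orientation"];print(o["time"],o["position"],R.T@o["contact_force"],R.T@F(3)[0])
arc([60,55,50,45,40,35,30,25,20,15,10,5,0],-.004)
E
```

```text
17.1 [ 0.56018422 -0.17778308  0.23836721] [0.1106606  0.32028758 0.05855764] [-0.24200161 -0.19554261  0.19999577]
60 [-0.22  0.09] turn -0.1
55 [-0.17  0.53] turn -5.1
50 [-0.08  0.95] turn -10.1
45 [0.05 1.37] turn -15.1
40 [0.22 1.78] turn -20.1
35 [0.42 2.17] turn -25.1
30 [0.65 2.54] turn -30.1
25 [0.91 2.89] turn -35.1
20 [1.21 3.21] turn -40.1
15 [1.53 3.51] turn -45.1
10 [1.87 3.78] turn -50.1
5 [2.24 4.01] turn -55.1
0 [2.63 4.22] turn -60.1
```

>>> arm_command(moves=[[2,0,0.05,0,0],[2,0,0.1,0,0]])

```text
time: 17.45
position: [0.5611, -0.1779, 0.2383]
orientation: [[0.106, 0.994, -0.0], [0.994, -0.106, -0.0], [-0.0, -0.0, -1.0]]
contact_force: [-0.0, -0.1, -0.2]
opening: 0.0199
```

```bash
python3 - <<'E'
from h import *
o=ctrl.get_obs();R=o["orientation"];print(o["time"],o["position"],R.T@o["contact_force"],R.T@F(3)[0])
arc([60,55,50,45,40,35,30,25,20,15,10,5,0],-.004)
E
```

```text
17.45 [ 0.56108644 -0.17787911  0.23827356] [-0.13380631 -0.03410959  0.215981  ] [-0.13501949  0.05451185 -0.37999762]
60 [-0.23 -0.01] turn -0.1
55 [-0.18  0.42] turn -5.1
50 [-0.09  0.85] turn -10.1
45 [0.04 1.27] turn -15.1
40 [0.21 1.68] turn -20.1
35 [0.41 2.07] turn -25.1
30 [0.64 2.44] turn -30.1
25 [0.9  2.79] turn -35.1
20 [1.2  3.11] turn -40.1
15 [1.52 3.41] turn -45.1
10 [1.86 3.68] turn -50.1
5 [2.23 3.91] turn -55.1
0 [2.62 4.12] turn -60.1
```

>>> arm_command(moves=[[2,0,0.03,0,0],[2,0,0.03,0,0]])

```text
time: 17.8
position: [0.5614, -0.1779, 0.2383]
orientation: [[0.106, 0.994, -0.0], [0.994, -0.106, -0.0], [-0.0, -0.0, -1.0]]
contact_force: [-0.4, -0.6, 0.2]
opening: 0.0198
```

>>> arm_command(moves=[[2,0,0.03,0,0],[2,0,0.03,0,0]])

```text
time: 18.0
position: [0.5617, -0.1779, 0.2383]
orientation: [[0.106, 0.994, -0.0], [0.994, -0.106, 0.0], [0.0, -0.0, -1.0]]
contact_force: [0.5, 0.3, -0.3]
opening: 0.0197
```

>>> arm_command(moves=[[2,0,0.03,0,0],[2,0,0.03,0,0]])

```text
time: 18.2
position: [0.562, -0.178, 0.2383]
orientation: [[0.106, 0.994, -0.0], [0.994, -0.106, -0.0], [-0.0, -0.0, -1.0]]
contact_force: [-0.1, -0.8, 0.7]
opening: 0.0202
```

>>> arm_command(moves=[[2,0,0.03,0,0],[2,0,0.03,0,0]])

```text
time: 18.4
position: [0.5623, -0.178, 0.2383]
orientation: [[0.106, 0.994, -0.0], [0.994, -0.106, -0.0], [-0.0, -0.0, -1.0]]
contact_force: [0.4, -0.1, 0.1]
opening: 0.0199
```

>>> arm_command(moves=[[2,0,0.04,0,0],[2,0,0.04,0,0]])

```text
time: 18.6
position: [0.5627, -0.178, 0.2383]
orientation: [[0.106, 0.994, 0.0], [0.994, -0.106, -0.0], [-0.0, 0.0, -1.0]]
contact_force: [0.1, -0.4, -0.8]
opening: 0.0202
```

>>> arm_command(moves=[[2,0,0.04,0,0],[2,0,0.04,0,0]])

```text
time: 18.8
position: [0.563, -0.1781, 0.2383]
orientation: [[0.106, 0.994, -0.0], [0.994, -0.106, 0.0], [0.0, -0.0, -1.0]]
contact_force: [-0.6, -0.5, -0.0]
opening: 0.0201
```

>>> arm_command(moves=[[2,0,0.04,0,0],[2,0,0.04,0,0]])

```text
time: 19.0
position: [0.5632, -0.1781, 0.2382]
orientation: [[0.106, 0.994, -0.001], [0.994, -0.106, 0.0], [0.0, -0.001, -1.0]]
contact_force: [-1.9, 0.7, 1.7]
opening: 0.0197
```

>>> arm_command(moves=[[2,0,0.04,0,0],[2,0,0.04,0,0]])

```text
time: 19.2
position: [0.5636, -0.1782, 0.2382]
orientation: [[0.106, 0.994, -0.001], [0.994, -0.106, 0.0], [0.0, -0.001, -1.0]]
contact_force: [-4.5, -0.1, 2.2]
opening: 0.0202
```

>>> arm_command(moves=[[2,0,0.04,0,0],[2,0,0.04,0,0]])

```text
time: 19.4
position: [0.564, -0.1782, 0.2382]
orientation: [[0.106, 0.994, -0.001], [0.994, -0.106, 0.0], [0.0, -0.001, -1.0]]
contact_force: [-5.5, 1.9, 2.1]
opening: 0.0202
```

>>> arm_command(moves=[[2,0,0.05,0,0],[2,0,0.05,0,0]])

```text
time: 19.6
position: [0.5644, -0.1783, 0.2381]
orientation: [[0.106, 0.994, -0.001], [0.994, -0.106, 0.0], [0.0, -0.001, -1.0]]
contact_force: [-5.0, 0.5, 2.3]
opening: 0.0198
```

```bash
python3 - <<'E'
from h import *
arc([58,55,50,45,40,35,30,25,20,15,10,5,0],-.004)
E
```

```text
58 [-0.21 -0.17] turn -2.1
55 [-0.17  0.09] turn -5.1
50 [-0.08  0.52] turn -10.1
45 [0.05 0.93] turn -15.1
40 [0.22 1.34] turn -20.1
35 [0.42 1.73] turn -25.1
30 [0.65 2.1 ] turn -30.1
25 [0.91 2.45] turn -35.1
20 [1.21 2.77] turn -40.1
15 [1.53 3.07] turn -45.1
10 [1.87 3.34] turn -50.1
5 [2.24 3.58] turn -55.1
0 [2.63 3.78] turn -60.1
```

Breakaway came at about 4.5 N, against 7.7 N for free turning, so the clip was holding the slide with about 2.2 N, which is inside the window. Swinging back.

>>> arm_command(moves=[[2,-0.15,0.15,0,-4],[2,-0.08,0.52,0,-9],[2,0.05,0.93,0,-14],[2,0.22,1.34,0,-19],[2,0.42,1.73,0,-24],[2,0.65,2.1,0,-29],[2,0.91,2.45,0,-34],[2,1.21,2.77,0,-39],[2,1.53,3.07,0,-44],[2,1.87,3.34,0,-49]])

```text
time: 20.6
position: [0.5995, -0.1642, 0.2383]
orientation: [[-0.683, 0.73, -0.001], [0.73, 0.683, -0.001], [-0.0, -0.001, -1.0]]
contact_force: [-6.7, -4.9, 0.7]
opening: 0.0202
```

```bash
python3 - <<'E'
from h import *
o=ctrl.get_obs();R=o["orientation"];print(o["time"],o["position"],R.T@o["contact_force"])
arc([10,5,0,-2],-.004)
E
```

```text
20.6 [ 0.59949654 -0.16415882  0.23825812] [ 1.03389585 -8.24702102 -0.69468895]
10 [0.06 0.07] turn -0.9
5 [0.12 0.51] turn -5.9
0 [0.22 0.93] turn -10.9
-2 [0.27 1.1 ] turn -12.9
```

Now to the initial lever angle, then I open, centre and rise.

>>> arm_command(moves=[[2,0.08,0.3,0,-3],[2,0.12,0.51,0,-6],[2,0.18,0.75,0,-9],[2,0.2,0.9,0,-11],[2,0.2,0.9,0,-11],[3.2,0.2,0.6,0,-11],[3.2,0.2,0.45,0,-11],[3.2,0.2,0.45,0,-11],[3.2,0.2,0.45,0,-11]])

```text
time: 21.5
position: [0.6021, -0.1585, 0.2384]
orientation: [[-0.808, 0.589, 0.0], [0.589, 0.808, 0.0], [-0.0, 0.0, -1.0]]
contact_force: [0.1, 0.4, 0.5]
opening: 0.0319
```

>>> arm_command(moves=[[3.2,0,0,-3,0],[3.2,0,0,-7,0],[3.2,0,0,-11,0],[3.2,2,0,-15,0],[3.2,5,0,-19,0],[3.2,8,0,-19,0],[3.2,8,0,-19,0],[3.2,8,0,-19,0],[3.2,8,0,-19,0]])

```text
time: 22.4
position: [0.5376, -0.1117, 0.4282]
orientation: [[-0.808, 0.589, -0.0], [0.589, 0.808, -0.0], [-0.0, -0.0, -1.0]]
contact_force: [-0.3, -0.4, -0.3]
opening: 0.0323
```

```bash
python3 - <<'E'
from h import *
c=cam("wrist","w15.png");o=ctrl.get_obs();print(o["time"],o["position"],o["contact_force"])
t=cam("top","t15.png")
b=cv2.resize(t["img"][125:240,165:380],None,fx=1.1,fy=1.1)
z=np.zeros((420,797,3),np.uint8);z[:,:560]=c["img"];z[:b.shape[0],560:560+b.shape[1]]=b
cv2.imwrite("pics/c15.png",z[:,:,::-1])
E
```

```text
22.45 [ 0.53765216 -0.11185479  0.42799737] [-0.00992763  0.00686631  0.35635028]
```

View pics/c15.png

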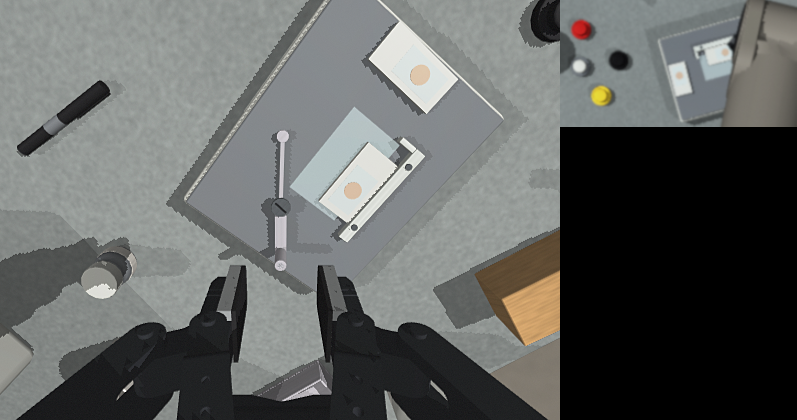

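The slide lies flush along the fence, from (345,225) to (398,162). The clip is open, with its tip at (283,136) and post at (280,266). I'll check the clip angle, then hand in.

```bash
python3 - <<'E'
from h import *
c=load("w15.png")
P=ray(c,280,266,.087);V=ray(c,281,207,.059);B=ray(c,283,136,.052)
for d in(P-V,V-B):print(np.degrees(np.arctan2(d[1],d[0])))
ctrl.hand_in()
E
```

```text
-37.146431424385646
-37.68222701224492
the job is handed in; nothing more can be done
```

I swung the clip round with the straddling fingers until its blade pushed the slide flush, let go, pressed the scan button, and swung the clip back open. The job is handed in at about 22.5 s of the 72 s allowed; no verdict was reported.

- **Clip hold:** I stopped pushing at about 11.4 N on the post, against about 7.5 N for free turning. On the way back the clip broke loose at 4.5–5.5 N. Both suggest roughly 2–3 N on the slide, which is inside the 1.5–5 N window, but I could not measure that force directly.
- **Flush while held:** the picture put the slide about 1 mm from the fence and 1.6° (0.027 rad) off parallel. That is close to the 0.03 rad limit and about the reading error of the picture, so it is not a firm confirmation.
- **Scan button:** it was pressed to its stop. The force peaked at about 42 N on the fingertips, harder than intended. It fell to 3.3 N about 1 mm above the stop, which fits the button's own spring.
- **End state:** the clip is back within about 1° of where it started. In the last picture, judged by eye, the slide lies flush and parallel on the fence. The arm is clear, with no contact force. The spare slide, jar and marker look undisturbed, but I did not measure them.

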